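Open the thread tray and fill its one empty pocket

ROBOT

A 7-joint arm with a two-finger parallel gripper is mounted at the origin on the work surface. World frame = base frame: x ahead of the robot, y to its left, z up, the work surface at z = 0. Lengths are in m, angles in rad, forces in N, time in s.
With the tool pointing down it reaches from about 0.4 to 0.875 m from the base axis. Payload 4.4 kg.
Tool frame: the origin (TCP) lies midway between the tips of the shut fingers; the grasp point (between the pads) lies 19 mm behind it (bot.pinch_z is the distance from the TCP to the grasp point, in m); y points along the fingers, z is the direction in which the jaws open and shut, and the axes are right-handed (so a half turn about y gives the same grasp; the last joint's range is limited). The gripper opens to 85 mm and grips with 20 to 120 N. Pads are 22 mm wide; open, the fingers measure 114 mm over their backs; the gripper's body (76 mm by 85 mm) begins 54 mm behind the grasp point. The pads swing forward as they close: fully open they stand 13 mm farther back than shut.
Start: joints at [-1.234, 0.628, 0.038, 1.517, -0.027, 0.996, -0.02], TCP at [0.255, 0.598, 0.231] pointing down, gripper open.
Joint ranges: [-3.06, 3.06], [-0.37, 2.12], [-1.25, 1.32], [0.18, 2.47], [-1.1, 4.24], [0.23, 1.98], [-2.94, 2.94]. Speed limits (rad/s): [2.57, 2.57, 3.14, 3.14, 3.14, 3.14, 3.14].

INTERFACE

Orientations are given as a unit quaternion [x, y, z, w].
In Python, from bench import bot gives the robot as it stands. The module is installed in compiled form; this text tells all that it offers.
- The arm moves only by the tool drive_tool, never from a script. Its argument "deltas" is a list of rows, each a list of 3 entries, a list of its own where there are three numbers: the shift along the world's x, y, z as a fraction of full scale, then the turn, a rotation vector about the world's x, y, z as a fraction of full scale, then the finger opening in mm, from 0 to 85.4. A call has 1 to 20 rows; each row is the pose to reach, as a shift and turn from the pose measured when the call began, turning the shorter way round; what a row does not reach only later rows make up. Full scale, the value 1, is 0.2 m for a shift and 360 degrees for a turn. A row lasts 1/8 s, in which the tool goes at most 62.5 mm and 10.7 degrees, less where a joint would pass 70% of its speed; a pose out of reach is approached as far as the arm can. A call with a number of a shift or a turn outside -1 to 1 is refused whole. A call with a gripper value outside its range is refused whole. The fingers move at their own pace and stop on an object; "squeeze" is the grip in N (left out, the last holds). Time passes only in rows, so rows that repeat a pose let the fingers close. It gives the time, the measured TCP pose, the force and the opening at its end, in the units of the state.
- bot.get_obs(): the state, without advancing time (a new reading comes with each control period).
- bot.grab_frame(name): name is "side" or "top" or "wrist"; returns (picture, depth): 480x640x3 uint8, blue, green, red; 480x640 float32, m along the optical axis (not along the pixel's ray), 0 where there is no reading.
- bot.camera_model(name): a dict with "fx", "fy", "cx", "cy" (pixels), "rvec" (rotation vector, rad) and "tvec" (3), from world to camera coordinates, as OpenCV has them. Camera axes: x right, y down, z forward; pixel columns grow to the right and rows downward; lengths in m; the calibration is good to about 2 mm. The wrist camera is an equidistant fisheye: a pixel r from the principal point sees the ray r / f radians off the axis. A picture is of the moment at which its call begins: read the wrist's pose just before it. camera_model takes no time and is no camera call; for the wrist camera it gives the pose at the moment of the call.
- bot.hand_in(): hands the job in, once; it reports no verdict.
The state is a dict: "time_s": time; "q": joint angles; "qvel": joint speeds; "effort": joint torques, N m; "eef_pos": TCP position; "tcp_rot": TCP orientation; "contact_force": force on the tool from outside, world axes, zero at the start; "moment": the same for the moment, N m; "width": opening from 0.0 (shut) to 1.0 (fully open).
Only numpy, scipy, OpenCV 4.12 (cv2) and the standard library are available. Lean on these libraries where they do the work, as an engineer would, in place of code of your own. Each camera call takes 0.05 s, during which the arm holds its last target.

TASK

Lift the teal cover off the thread tray and set it down flat, open side down, in the middle of the pink mat. Then stand the green spool upright in the one pocket of the tray that is empty, right down on the pocket's floor. Lower both into place, do not drop them.

Things in the scene. Friction and masses are not known exactly. Their poses are not given: they have to be found in the camera images.
- cover: Opaque teal hood over the tray, open below: 228 (x) x 80 (y) x 80 mm, walls 3 mm, 0.2 kg. White bar handle centred on top: 70 mm along x, 14 mm along y, from 80 to 112 mm above the origin. Origin: centre of the lower rim. It rests loosely on the tray's foot plate, 6 mm above the table, centred on and aligned with the tray; lift it straight up at least 80 mm to clear the spools inside.
- mat: Pink mat, 300 x 150 x 3 mm, fixed to the table, long side along its x, empty. Origin: centre of its underside, on the table. The cover goes on its middle.
- spool: Green spool of thread with white ends, a cylinder 32 mm in diameter and 70 mm high, 0.06 kg, standing upright on the table. Origin: centre of its underside, z along its axis. Red and blue spools of the same size stand on the table at least 85 mm from it, centre to centre.
- gap: Empty pocket of the fixed white tray, hidden by the cover. Origin: centre of its floor, 6 mm above the table; x along the row. Four 48 x 48 mm pockets in a row, 52 mm centre to centre, walls 4 mm thick, 22 mm high above the floor. The other three hold loose gold, silver and magenta spools of the same size, tops 70 mm above the floor. Which pocket is empty varies. Foot plate 250 x 94 mm.
Mind the look-alikes: they are no part of the job. There is more than one size of the cover; the job needs the smaller.

How it is judged:
On the way:
1. the cover stands flat on the middle of the mat (horizontal distance between cover and mat below 0.045 m and z of cover in the frame of mat below 0.009 m and angle between cover's own z axis and vertical below 0.12 rad), for 0.2 s.
At the end, for the whole second after the job is handed in: The green spool stands in the empty pocket, within 15 mm of its centre, less than 6 mm above its floor and within 10 degrees of upright; the cover stands open side down on the mat, its centre within 45 mm of the mat's centre, flat within 7 degrees; both are at rest (all of step 1 and horizontal distance between spool and gap below 0.015 m and z of spool in the frame of gap below 0.006 m and angle between spool's own z axis and vertical below 0.17 rad and linear speed of each of spool, cover below 0.02 m/s); the robot touches nothing.
It fails at once if the cover is dropped (faster than 0.7 m/s within 30 mm of the table) (height (world z) of cover below 0.03 m and linear speed of cover above 0.7 m/s).
It fails at once if the green spool is dropped (faster than 0.7 m/s within 30 mm of the table) (height (world z) of spool below 0.03 m and linear speed of spool above 0.7 m/s).
It also fails if it takes over 61 s, if anything falls off the work surface, if the arm or the gripper's body presses on something with over 40 N, if the wrist force passes 120 N, or if a joint passes its speed limit or range.

## Working session

There is one attempt and no reset: what is moved stays moved. The work goes in short steps, Python scripts to look and compute and a tool call to move; the robot and the scene stay as the last step left them, time stands still between calls to the robot, and variables do not carry over. Pictures are saved under pics/ and viewed, and the job is handed in when it is done.

Besides the shell and the picture viewer there is one more tool, called by a JSON object that holds its "op" and its "data", one argument or row to a line. drive_tool: Moves the arm, as the interface text tells. Its arguments: {"type":"object","properties":{"deltas":{"type":"array"},"squeeze":{"type":"number"}},"required":["deltas"]}

```bash
mkdir -p pics && ls && cat > h.py <<'E'
import numpy as np, cv2
from bench import bot
def cam(n):
    c=bot.camera_model(n);R=cv2.Rodrigues(np.array(c["rvec"],float))[0];return c,R,np.array(c["tvec"],float).ravel()
def pts(n,depth):
    c,R,t=cam(n);v,u=np.mgrid[0:480,0:640]
    P=np.stack([(u-c["cx"])/c["fx"]*depth,(v-c["cy"])/c["fy"]*depth,depth],-1)
    return (P-t)@R
def ray(n,u,v,z):
    c,R,t=cam(n);d=R.T@np.array([(u-c["cx"])/c["fx"],(v-c["cy"])/c["fy"],1]);o=-R.T@t
    return o+d*(z-o[2])/d[2]
def proj(n,p):
    c,R,t=cam(n);q=R@np.array(p)+t;return q[0]/q[2]*c["fx"]+c["cx"],q[1]/q[2]*c["fy"]+c["cy"]
E
python3 - <<'E'
from h import *
for n in("side","top","wrist"):
    i,d=bot.grab_frame(n);cv2.imwrite(f"pics/{n}0.png",i);np.save(f"pics/{n}0.npy",d)
    c,R,t=cam(n);print(n,c["fx"],-R.T@t,R[2],(d>0).mean())
print(bot.get_obs(),bot.pinch_z)
E
```

```text
pics
side 480.7834236950292 [ 1.09100496 -0.33425413  0.75230063] [-0.6249917   0.35410203 -0.69569902] 0.9959895833333333
top 551.4131233386053 [0.39121413 0.0376804  1.30171482] [ 0.05807713 -0.00309663 -0.9983073 ] 0.9958723958333333
wrist 371.64829954431775 [0.18932059 0.62626081 0.37254447] [ 0.25993489 -0.11189409 -0.95912125] 0.9925748697916666
{'time_s': 0.15, 'q': array([-1.2338255 ,  0.62915552,  0.03846184,  1.51809184, -0.02699962,
        0.99629615, -0.02001766]), 'qvel': array([ 0.00030834, -0.00294893,  0.00022343, -0.00155234,  0.00138988,
       -0.00148059,  0.00026409]), 'effort': array([ 1.51454027e-03, -5.63798153e+01,  1.22725602e+00, -1.93653220e+01,
        1.10235001e-02,  7.39778567e-03, -3.02721423e-05]), 'eef_pos': array([0.25457956, 0.59758186, 0.23060128]), 'tcp_rot': array([ 0.69331164, -0.14154593,  0.1413537 , -0.69231702]), 'contact_force': array([ 0.43369155, -0.3701396 ,  0.16292169]), 'moment': array([-0.04078346, -0.03402451, -0.04446672]), 'width': 0.9996091174158739} 0.0187
```

View pics/side0.png

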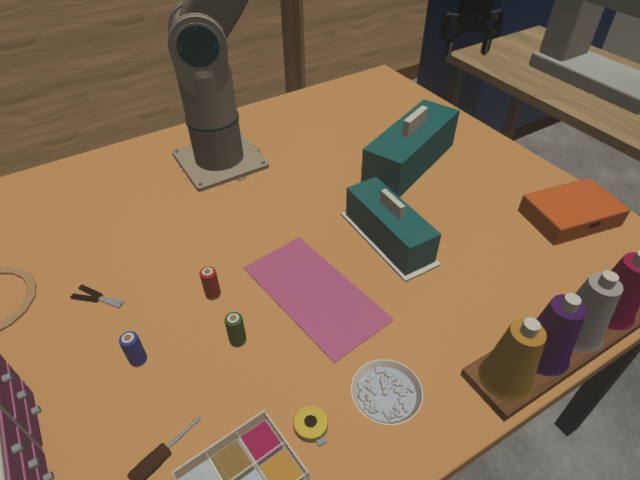

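View pics/top0.png

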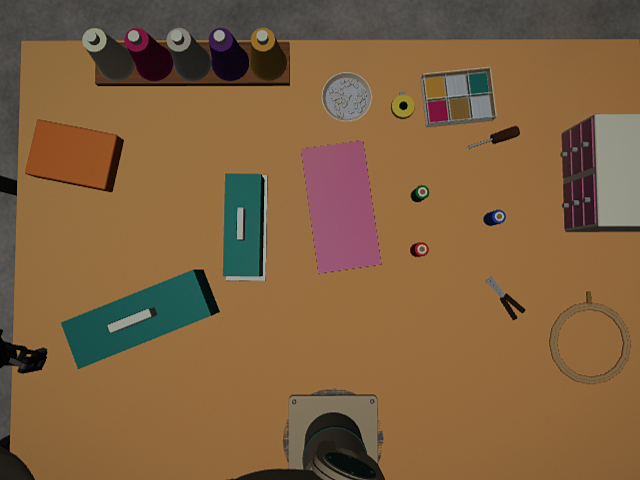

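View pics/wrist0.png

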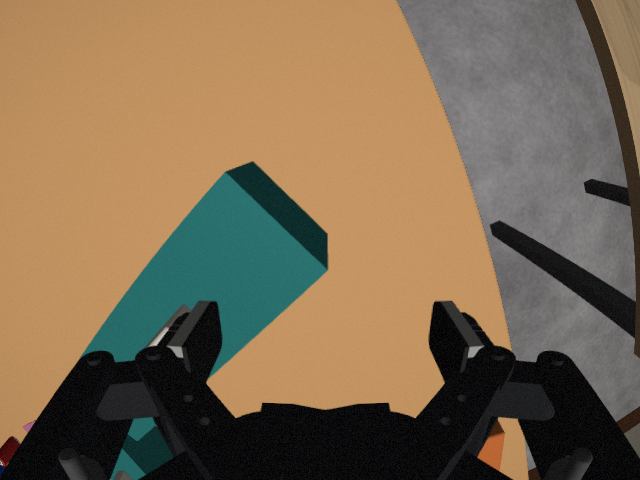

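The top view shows the smaller cover on its foot plate at about (243,227) and the larger look-alike at (140,318). The mat is at (341,207), the green spool at (421,192), the red at (420,249) and the blue at (495,216).

```bash
cat > meas.py <<'E'
from h import *
i=cv2.imread("pics/top0.png");d=np.load("pics/top0.npy");P=pts("top",d)
hsv=cv2.cvtColor(i,cv2.COLOR_BGR2HSV);H,S,V=cv2.split(hsv)
v,u=np.mgrid[0:480,0:640]
def box(m,z,name):
    m=m.astype(np.uint8);n,l,s,_=cv2.connectedComponentsWithStats(m);k=1+np.argmax(s[1:,4]);m=l==k
    c=cv2.findContours(m.astype(np.uint8),0,1)[0];c=max(c,key=cv2.contourArea)[:,0]
    W=np.array([ray("top",a,b,z)[:2] for a,b in c],np.float32);r=cv2.minAreaRect(W)
    print(name,s[k,4],"rect",np.round(r[0],4),np.round(r[1],4),round(r[2],2),"depth z",np.round(np.median(P[m],0),4)); return m
reg=lambda a,b,c,e:(u>a)&(u<b)&(v>c)&(v<e)
box((S<60)&(V>120)&reg(230,255,195,250),.118,"handle")
box((H>80)&(H<100)&(S>100)&reg(215,275,165,285)&(P[...,2]>.07),.086,"covertop")
box((H>150)&(H<178)&(S>60)&reg(290,395,130,280),.003,"mat")
for nm,a,b in(("green",421,192),("red",420,249),("blue",495,216)):
    m=reg(a-14,a+14,b-14,b+14)&(P[...,2]>.06)
    box(m,.07,nm)
E
python3 meas.py; python3 - <<'E'
from h import *
i=cv2.imread("pics/top0.png")
cv2.imwrite("pics/z.png",cv2.resize(i[150:290,210:440],None,fx=3.4,fy=3.4,interpolation=cv2.INTER_CUBIC))
from scipy.spatial.transform import Rotation as Ro
print(Ro.from_quat(bot.get_obs()["tcp_rot"]).as_matrix().round(3))
E
```

```text
handle 187 rect [0.4939 0.2021] [0.067  0.0108] 0.18 depth z [0.4929 0.2017 0.117 ]
covertop 3453 rect [0.4928 0.2009] [0.0808 0.225 ] 88.9 depth z [0.491  0.1993 0.085 ]
mat 7900 rect [ 0.5422 -0.0206] [0.299  0.1488] 7.79 depth z [ 0.5397 -0.0204  0.002 ]
green 161 rect [ 0.5662 -0.1992] [0.0315 0.0294] 89.75 depth z [ 0.5658 -0.2002  0.0682]
red 159 rect [ 0.4379 -0.1971] [0.0299 0.0302] 44.39 depth z [ 0.4389 -0.1973  0.0675]
blue 164 rect [ 0.5099 -0.3707] [0.0301 0.0314] 25.39 depth z [ 0.5102 -0.3714  0.0679]
[[ 0.92  -0.001  0.392]
 [-0.392 -0.001  0.92 ]
 [ 0.    -1.    -0.001]]
```

View pics/z.png

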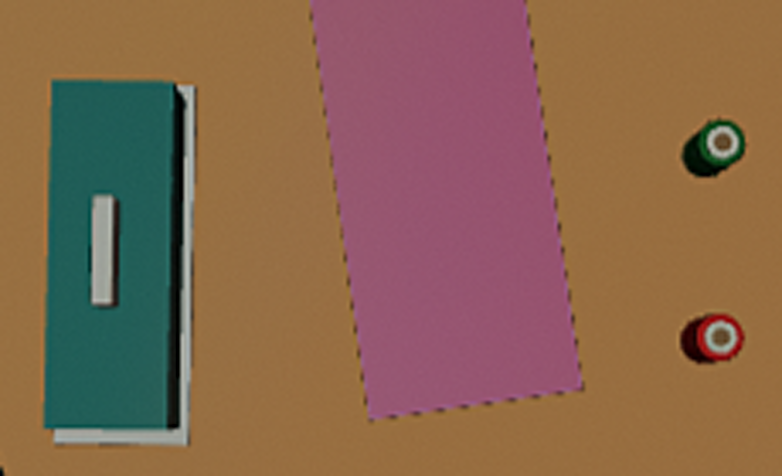

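{"op": "drive_tool", "data": {
  "deltas": [
    [[0.1, -0.16, 0], [0, 0, 0.01], 85],
    [[0.2, -0.33, 0], [0, 0, 0.02], 85],
    [[0.3, -0.49, 0], [0, 0, 0.03], 85],
    [[0.4, -0.65, 0], [0, 0, 0.04], 70],
    [[0.5, -0.81, 0], [0, 0, 0.05], 60],
    [[0.6, -0.98, 0], [0, 0, 0.061], 50],
    [[0.6, -0.98, 0], [0, 0, 0.061], 50]
  ],
  "squeeze": 60
}}

```text
time_s: 1.02
eef_pos: [0.377, 0.3978, 0.2305]
tcp_rot: [0.708, -0.009, 0.009, -0.706]
contact_force: [-0.1, 0.4, -1.0]
width: 0.585
```

{"op": "drive_tool", "data": {
  "deltas": [
    [[0.1, -0.16, 0], [0, 0, 0], 50],
    [[0.2, -0.33, 0], [0, 0, 0], 50],
    [[0.3, -0.49, 0], [0, 0, 0], 50],
    [[0.4, -0.65, 0], [0, 0, 0], 50],
    [[0.5, -0.83, 0], [0, 0, 0], 50],
    [[0.58, -0.983, 0], [0, 0, 0], 50],
    [[0.58, -0.983, -0.1], [0, 0, 0], 50],
    [[0.58, -0.983, -0.2], [0, 0, 0], 50],
    [[0.58, -0.983, -0.3], [0, 0, 0], 50],
    [[0.58, -0.983, -0.3], [0, 0, 0], 50]
  ]
}}

```text
time_s: 2.28
eef_pos: [0.4916, 0.2018, 0.1692]
tcp_rot: [0.709, -0.01, 0.008, -0.705]
contact_force: [0.6, 0.1, 0.0]
width: 0.584
```

```bash
python3 - <<'E'
from h import *
print(bot.get_obs()["eef_pos"])
for n in("side","wrist","top"):
    i,d=bot.grab_frame(n);cv2.imwrite(f"pics/{n}1.png",i)
E
```

```text
[0.49164716 0.20183308 0.16916624]
```

View pics/wrist1.png

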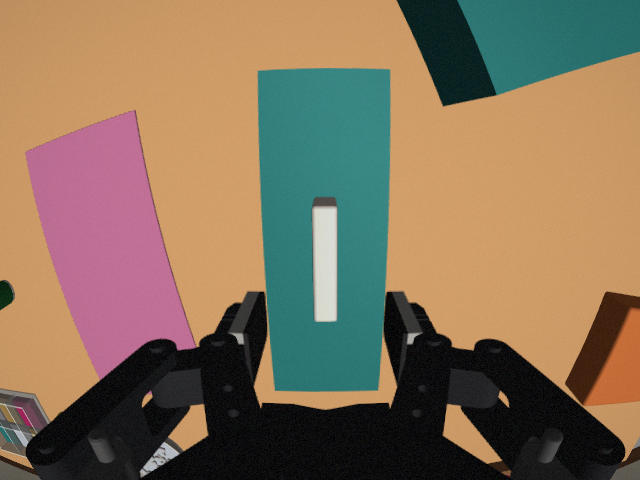

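View pics/side1.png

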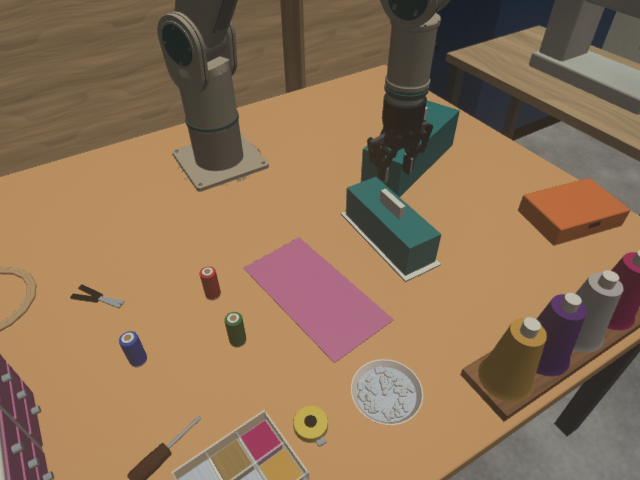

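The wrist view shows the handle at about (325,262), midway between the fingers at (266) and (386). I'll descend and grip.

{"op": "drive_tool", "data": {
  "deltas": [
    [[0.005, -0.003, -0.12], [0, 0, 0], 50],
    [[0.005, -0.003, -0.22], [0, 0, 0], 50],
    [[0.005, -0.003, -0.32], [0, 0, 0], 50],
    [[0.005, -0.003, -0.38], [0, 0, 0], 50],
    [[0.005, -0.003, -0.39], [0, 0, 0], 50],
    [[0.005, -0.003, -0.395], [0, 0, 0], 50],
    [[0.005, -0.003, -0.395], [0, 0, 0], 30],
    [[0.005, -0.003, -0.395], [0, 0, 0], 5],
    [[0.005, -0.003, -0.395], [0, 0, 0], 5],
    [[0.005, -0.003, -0.395], [0, 0, 0], 5],
    [[0.005, -0.003, -0.395], [0, 0, 0], 5],
    [[0.005, -0.003, -0.395], [0, 0, 0], 5]
  ],
  "squeeze": 60
}}

```text
time_s: 3.92
eef_pos: [0.4947, 0.2015, 0.0928]
tcp_rot: [0.708, -0.008, 0.01, -0.706]
contact_force: [-0.2, 0.2, 6.3]
width: 0.147
```

{"op": "drive_tool", "data": {
  "deltas": [
    [[0, 0, 0.02], [0, 0, 0], 5],
    [[0, 0, 0.06], [0, 0, 0], 5],
    [[0, 0, 0.12], [0, 0, 0], 5],
    [[0, 0, 0.2], [0, 0, 0], 5],
    [[0, 0, 0.28], [0, 0, 0], 5],
    [[0, 0, 0.36], [0, 0, 0], 5],
    [[0, 0, 0.44], [0, 0, 0], 5],
    [[0, 0, 0.52], [0, 0, 0], 5],
    [[0, 0, 0.6], [0, 0, 0], 5],
    [[0, 0, 0.6], [0, 0, 0], 5]
  ]
}}

```text
time_s: 5.18
eef_pos: [0.4957, 0.2019, 0.2146]
tcp_rot: [0.707, -0.007, 0.011, -0.707]
contact_force: [0.3, 0.2, -2.3]
width: 0.156
```

```bash
python3 - <<'E'
from h import *
print(bot.get_obs()["eef_pos"])
i,d=bot.grab_frame("side");cv2.imwrite(f"pics/side2.png",i)
E
```

```text
[0.49565667 0.20188771 0.21461195]
```

View pics/side2.png

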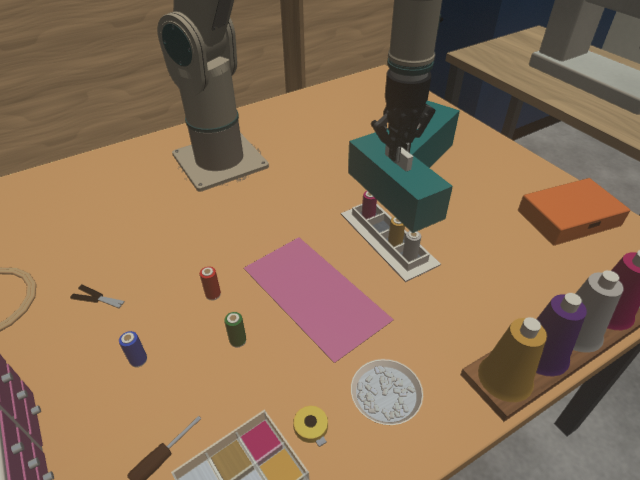

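The cover is lifted level. The second pocket from the robot end is empty. Next I'll carry the cover to the mat.

{"op": "drive_tool", "data": {
  "deltas": [
    [[0.01, -0.04, 0], [0, 0, 0], 5],
    [[0.03, -0.12, 0], [0, 0, 0.001], 5],
    [[0.06, -0.24, 0], [0, 0, 0.002], 5],
    [[0.09, -0.36, 0], [0, 0, 0.004], 5],
    [[0.12, -0.48, 0], [0, 0, 0.006], 5],
    [[0.15, -0.62, 0], [0, 0, 0.01], 5],
    [[0.19, -0.76, 0], [0, 0, 0.014], 5],
    [[0.22, -0.9, 0], [0, 0, 0.018], 5],
    [[0.24, -0.97, 0], [0, 0, 0.02], 5],
    [[0.245, -1.0, 0], [0, 0, 0.022], 5],
    [[0.245, -1.0, 0], [0, 0, 0.022], 5]
  ]
}}

```text
time_s: 6.6
eef_pos: [0.5438, 0.0019, 0.2135]
tcp_rot: [0.706, 0.041, -0.039, -0.706]
contact_force: [-0.2, 0.9, -1.5]
width: 0.151
```

{"op": "drive_tool", "data": {
  "deltas": [
    [[0, -0.06, -0.04], [0, 0, 0], 5],
    [[0, -0.11, -0.1], [0, 0, 0], 5],
    [[0, -0.11, -0.18], [0, 0, 0], 5],
    [[0, -0.11, -0.27], [0, 0, 0], 5],
    [[0, -0.11, -0.36], [0, 0, 0], 5],
    [[0, -0.11, -0.45], [0, 0, 0], 5],
    [[0, -0.11, -0.52], [0, 0, 0], 5],
    [[0, -0.11, -0.56], [0, 0, 0], 5],
    [[0, -0.11, -0.58], [0, 0, 0], 5],
    [[0, -0.11, -0.58], [0, 0, 0], 5]
  ]
}}

```text
time_s: 7.85
eef_pos: [0.5439, -0.0201, 0.0975]
tcp_rot: [0.706, 0.041, -0.039, -0.706]
contact_force: [0.2, 0.0, -1.6]
width: 0.151
```

```bash
python3 - <<'E'
from h import *
print(bot.get_obs()["eef_pos"])
i,d=bot.grab_frame("side");cv2.imwrite(f"pics/side3.png",i)
i,d=bot.grab_frame("top");cv2.imwrite(f"pics/top3.png",i);np.save("pics/top3.npy",d)
E
```

```text
[ 0.54392304 -0.0201059   0.09751537]
```

View pics/side3.png

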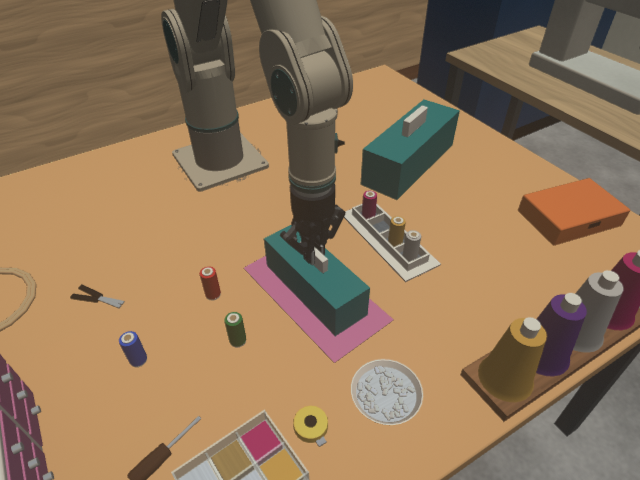

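View pics/top3.png

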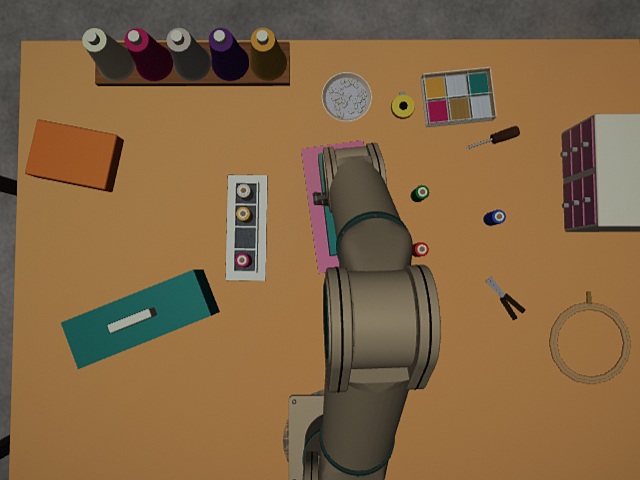

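The cover hovers over the mat, level. The top view shows the open tray with its empty pocket at about (245,238). I'll lower gently.

{"op": "drive_tool", "data": {
  "deltas": [
    [[0, 0, -0.01], [0, 0, 0], 5],
    [[0, 0, -0.02], [0, 0, 0], 5],
    [[0, 0, -0.03], [0, 0, 0], 5],
    [[0, 0, -0.035], [0, 0, 0], 5],
    [[0, 0, -0.04], [0, 0, 0], 5],
    [[0, 0, -0.042], [0, 0, 0], 5],
    [[0, 0, -0.042], [0, 0, 0], 5]
  ]
}}

```text
time_s: 8.82
eef_pos: [0.5443, -0.0201, 0.0898]
tcp_rot: [0.706, 0.042, -0.038, -0.705]
contact_force: [0.2, -0.5, 0.6]
width: 0.155
```

{"op": "drive_tool", "data": {
  "deltas": [
    [[0, 0, 0], [0, 0, 0], 16],
    [[0, 0, 0], [0, 0, 0], 25],
    [[0, 0, 0], [0, 0, 0], 40],
    [[0, 0, 0], [0, 0, 0], 50],
    [[0, 0, 0], [0, 0, 0], 50],
    [[0, 0, 0.1], [0, 0, 0], 50],
    [[0, 0, 0.3], [0, 0, 0], 50],
    [[0, 0, 0.5], [0, 0, 0], 50],
    [[0, 0, 0.6], [0, 0, 0], 50],
    [[0, 0, 0.6], [0, 0, 0], 50]
  ]
}}

```text
time_s: 10.07
eef_pos: [0.5454, -0.0201, 0.2112]
tcp_rot: [0.707, 0.043, -0.037, -0.705]
contact_force: [-0.8, 0.2, 0.3]
width: 0.582
```

```bash
python3 - <<'E'
from h import *
print(bot.get_obs()["eef_pos"],bot.get_obs()["q"].round(2))
i,d=bot.grab_frame("side");cv2.imwrite(f"pics/side4.png",i)
i=cv2.imread("pics/top3.png");cv2.imwrite("pics/z3.png",cv2.resize(i[165:290,215:275],None,fx=4.5,fy=4.5,interpolation=cv2.INTER_CUBIC))
# foot plate: outline at z=.006 (pixels white or tray area)
hsv=cv2.cvtColor(i,cv2.COLOR_BGR2HSV)
m=np.zeros((480,640),np.uint8);m[170:286,220:272]=(hsv[170:286,220:272,1]<70)&(hsv[170:286,220:272,2]>100)
c=max(cv2.findContours(m,0,1)[0],key=cv2.contourArea)[:,0]
W=np.array([ray("top",a,b,.006)[:2] for a,b in c],np.float32);print(cv2.minAreaRect(W))
d=np.load("pics/top3.npy");P=pts("top",d)
for v in (187,213,262):
    mm=np.zeros((480,640),bool);mm[v-15:v+15,225:268]=1;mm&=P[...,2]>.065
    print(np.median(P[mm],0),mm.sum())
E
```

```text
[ 0.54536334 -0.02013941  0.21119663] [ 0.04  0.5  -0.08  1.84  0.06  0.8   1.61]
((0.4924548864364624, 0.20203551650047302), (0.09339993447065353, 0.2492244839668274), 88.98272705078125)
[0.57020235 0.20001594 0.0742662 ] 161
[0.51873006 0.20046603 0.07392327] 168
[0.41414114 0.20207452 0.07345922] 165
```

View pics/z3.png

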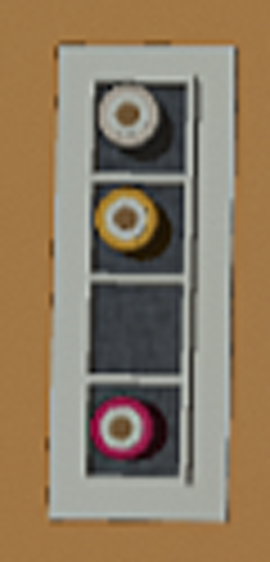

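View pics/side4.png

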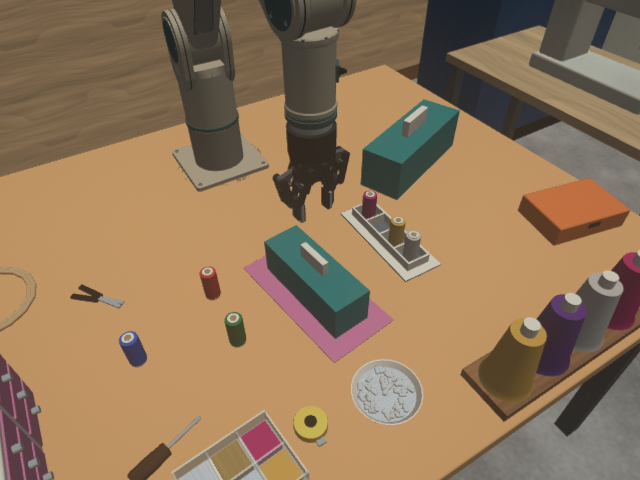

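The cover stands flat on the mat. On to the green spool.

{"op": "drive_tool", "data": {
  "deltas": [
    [[0.015, -0.15, 0], [0, 0, -0.003], 60],
    [[0.03, -0.3, 0], [0, 0, -0.006], 70],
    [[0.05, -0.45, 0], [0, 0, -0.009], 75],
    [[0.07, -0.6, 0], [0, 0, -0.012], 75],
    [[0.09, -0.75, 0], [0, 0, -0.016], 75],
    [[0.103, -0.897, 0], [0, 0, -0.016], 75],
    [[0.103, -0.897, -0.15], [0, 0, -0.016], 75],
    [[0.103, -0.897, -0.3], [0, 0, -0.016], 75],
    [[0.103, -0.897, -0.4], [0, 0, -0.016], 75],
    [[0.103, -0.897, -0.4], [0, 0, -0.016], 75]
  ]
}}

```text
time_s: 11.38
eef_pos: [0.5627, -0.1988, 0.1268]
tcp_rot: [-0.707, -0.004, 0.005, 0.707]
contact_force: [-1.6, -0.4, -0.4]
width: 0.884
```

```bash
python3 - <<'E'
from h import *
print(bot.get_obs()["eef_pos"],bot.get_obs()["q"].round(2))
i,d=bot.grab_frame("wrist");cv2.imwrite(f"pics/wrist5.png",i)
E
```

```text
[ 0.5626632  -0.19879494  0.12680553] [ 0.32  0.68 -0.05  1.77  0.05  0.7   1.83]
```

View pics/wrist5.png

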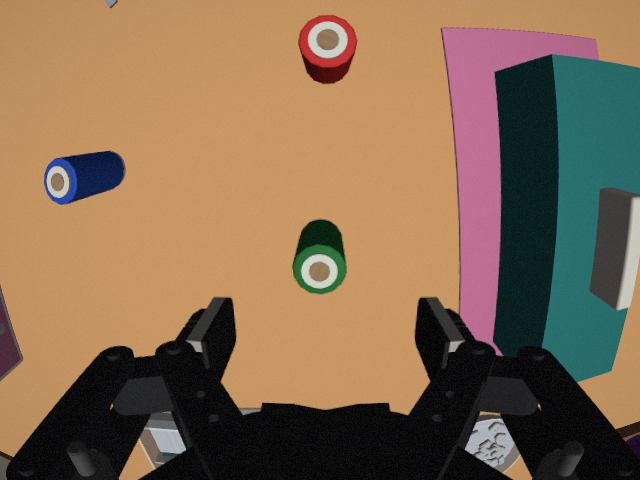

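```bash
python3 - <<'E'
from h import *
i=cv2.imread("pics/wrist5.png");hsv=cv2.cvtColor(i,cv2.COLOR_BGR2HSV)
c,R,t=cam("wrist");o=-R.T@t
m=np.zeros((480,640),np.uint8);m[235:310,280:360]=(hsv[235:310,280:360,1]<60)&(hsv[235:310,280:360,2]>100)
(x,y),r=cv2.minEnclosingCircle(max(cv2.findContours(m,0,1)[0],key=cv2.contourArea));print(x,y,r)
for (x,y) in((x,y),(319.5,270)):
    a=np.array([x-c["cx"],y-c["cy"]])/c["fx"];th=np.hypot(*a);d=R.T@np.append(a/th*np.sin(th),np.cos(th))
    print(o+d*(.07-o[2])/d[2])
E
```

```text
319.03912353515625 270.613037109375 18.27753257751465
[ 0.56955595 -0.20220915  0.07      ]
[ 0.56917366 -0.2019462   0.07      ]
```

{"op": "drive_tool", "data": {
  "deltas": [
    [[0.027, -0.01, -0.02], [0, 0, 0], 75],
    [[0.027, -0.01, -0.12], [0, 0, 0], 75],
    [[0.027, -0.01, -0.22], [0, 0, 0], 75],
    [[0.027, -0.01, -0.32], [0, 0, 0], 75],
    [[0.027, -0.01, -0.4], [0, 0, 0], 75],
    [[0.027, -0.01, -0.445], [0, 0, 0], 75],
    [[0.027, -0.01, -0.445], [0, 0, 0], 70],
    [[0.027, -0.01, -0.445], [0, 0, 0], 60],
    [[0.027, -0.01, -0.445], [0, 0, 0], 50],
    [[0.027, -0.01, -0.445], [0, 0, 0], 42],
    [[0.027, -0.01, -0.445], [0, 0, 0], 36],
    [[0.027, -0.01, -0.445], [0, 0, 0], 30],
    [[0.027, -0.01, -0.445], [0, 0, 0], 26],
    [[0.027, -0.01, -0.445], [0, 0, 0], 24],
    [[0.027, -0.01, -0.445], [0, 0, 0], 24]
  ],
  "squeeze": 40
}}

```text
time_s: 13.3
eef_pos: [0.5694, -0.2012, 0.0395]
tcp_rot: [0.707, 0.005, -0.003, -0.707]
contact_force: [-0.1, -0.6, 3.8]
width: 0.364
```

```bash
python3 - <<'E'
from h import *
print(bot.get_obs()["eef_pos"])
for n in("wrist","side"):
    i,d=bot.grab_frame(n);cv2.imwrite(f"pics/{n}6.png",i)
E
```

```text
[ 0.56943156 -0.20123982  0.03954767]
```

View pics/wrist6.png

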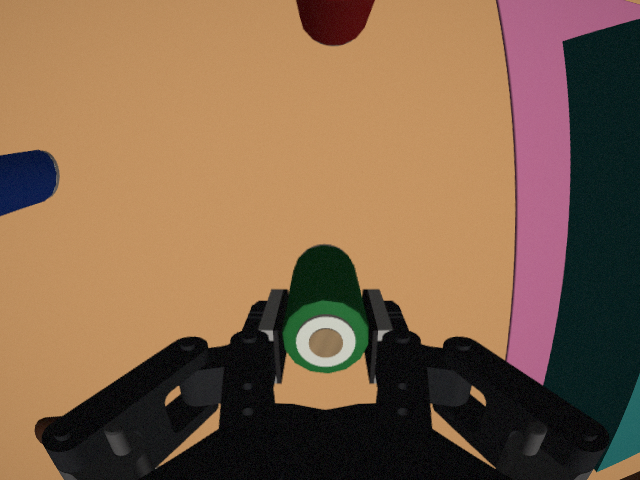

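View pics/side6.png

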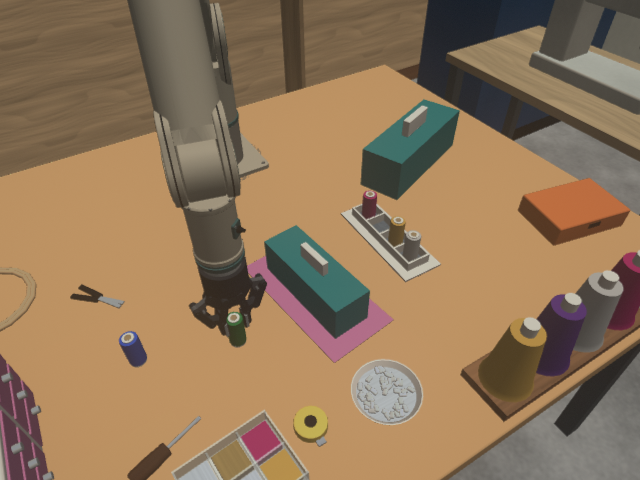

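The spool is held centred between the pads. I'll lift it high enough to pass over the cover.

{"op": "drive_tool", "data": {
  "deltas": [
    [[0, 0, 0.03], [0, 0, 0], 24],
    [[0, 0, 0.1], [0, 0, 0], 24],
    [[0, 0, 0.22], [0, 0, 0], 24],
    [[0, 0, 0.36], [0, 0, 0], 24],
    [[0, 0, 0.5], [0, 0, 0], 24],
    [[0, 0, 0.64], [0, 0, 0], 24],
    [[0, 0, 0.78], [0, 0, 0], 24],
    [[0, 0, 0.88], [0, 0, 0], 24],
    [[0, 0, 0.9], [0, 0, 0], 24],
    [[-0.03, 0.08, 0.9], [0, 0, 0], 24],
    [[-0.07, 0.2, 0.9], [0, 0, 0], 24],
    [[-0.12, 0.35, 0.9], [0, 0, 0], 24],
    [[-0.17, 0.5, 0.9], [0, 0, 0], 24],
    [[-0.22, 0.65, 0.9], [0, 0, 0], 24],
    [[-0.26, 0.8, 0.9], [0, 0, 0], 24],
    [[-0.29, 0.93, 0.9], [0, 0, 0], 24],
    [[-0.3, 0.98, 0.9], [0, 0, 0], 24],
    [[-0.3, 0.98, 0.9], [0, 0, 0], 24]
  ]
}}

```text
time_s: 15.65
eef_pos: [0.5088, -0.0046, 0.2191]
tcp_rot: [0.707, 0.006, -0.004, -0.707]
contact_force: [-0.4, -0.1, -0.9]
width: 0.359
```

{"op": "drive_tool", "data": {
  "deltas": [
    [[-0.01, 0.04, 0], [0, 0, 0], 24],
    [[-0.03, 0.14, 0], [0, 0, 0], 24],
    [[-0.06, 0.28, 0], [0, 0, -0.001], 24],
    [[-0.09, 0.42, 0], [0, 0, -0.002], 24],
    [[-0.12, 0.56, 0], [0, 0, -0.003], 24],
    [[-0.15, 0.7, 0], [0, 0, -0.004], 24],
    [[-0.18, 0.84, 0], [0, 0, -0.004], 24],
    [[-0.2, 0.96, 0], [0, 0, -0.004], 24],
    [[-0.205, 1.0, 0], [0, 0, -0.004], 24],
    [[-0.205, 1.0, -0.1], [0, 0, -0.004], 24],
    [[-0.205, 1.0, -0.25], [0, 0, -0.004], 24],
    [[-0.205, 1.0, -0.35], [0, 0, -0.004], 24],
    [[-0.205, 1.0, -0.38], [0, 0, -0.004], 24],
    [[-0.205, 1.0, -0.38], [0, 0, -0.004], 24]
  ]
}}

```text
time_s: 17.4
eef_pos: [0.4682, 0.1947, 0.1431]
tcp_rot: [0.708, -0.004, 0.005, -0.707]
contact_force: [-0.1, 0.1, -0.4]
width: 0.363
```

```bash
python3 - <<'E'
from h import *
print(bot.get_obs()["eef_pos"])
for n in("wrist","side","top"):
    i,d=bot.grab_frame(n);cv2.imwrite(f"pics/{n}7.png",i)
    if n=="side": cv2.imwrite("pics/side7z.png",cv2.resize(i[100:300,320:480],None,fx=3,fy=3,interpolation=cv2.INTER_CUBIC))
# where the spool base should project, if hanging at tcp
print(proj("side",[.4667,.202,.006]))
E
```

```text
[0.46818313 0.19469581 0.14312325]
(np.float64(380.7847017450497), np.float64(230.0877763262283))
```

View pics/wrist7.png

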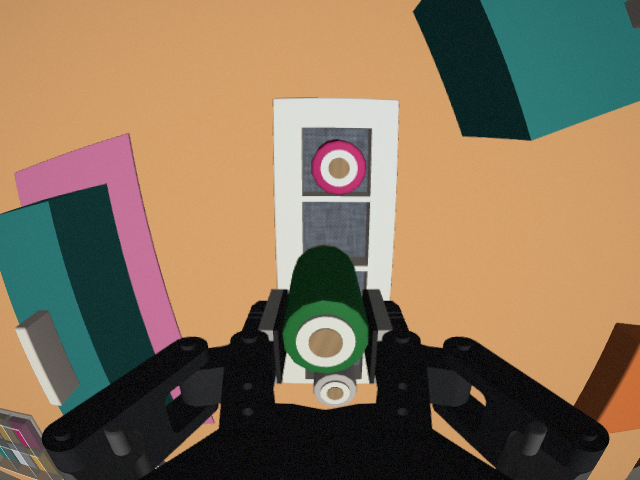

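View pics/side7z.png

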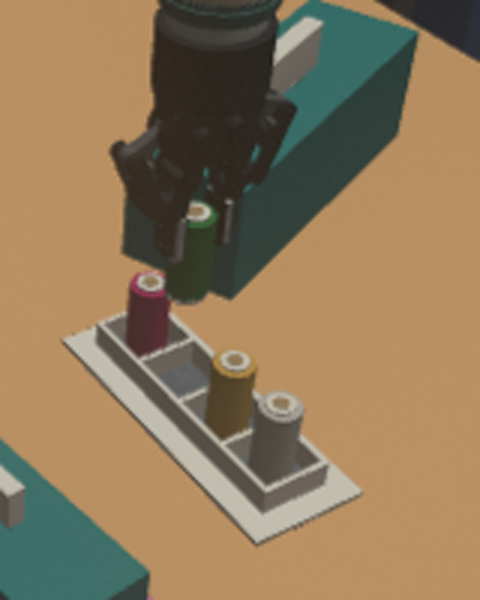

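```bash
python3 - <<'E'
from h import *
c,R,t=cam("wrist");o=-R.T@t
def wr(x,y,z):
    a=np.array([x-c["cx"],y-c["cy"]])/c["fx"];th=np.hypot(*a);d=R.T@np.append(a/th*np.sin(th),np.cos(th))
    return (o+d*(z-o[2])/d[2])[:2].round(4)
print([wr(*p,.028) for p in((303,202),(369,202),(368,266),(303,266),(336,234))])
print("plate",[wr(*p,.006) for p in((274,98),(398,100))], "magenta",wr(339,167,.076),"silver",wr(335,392,.076))
print("spool top",wr(325,342,.143+.0305))
E
```

```text
[array([0.4447, 0.1806]), array([0.4452, 0.2272]), array([0.4933, 0.2274]), array([0.4927, 0.1792]), array([0.4684, 0.2037])]
plate [array([0.369 , 0.1591]), array([0.3709, 0.2514])] magenta [0.4159 0.2043] silver [0.572  0.2017]
spool top [0.4674 0.1958]
```

View pics/top7.png

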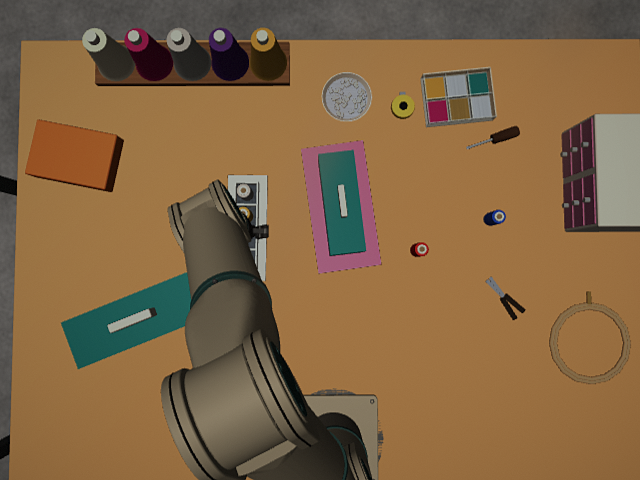

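Both views agree that the spool needs about +8 mm in y and nothing in x. The pocket's rim corners in the wrist view were (303,202) to (368,266). The top view shows the cover centred on the mat at (342,202).

{"op": "drive_tool", "data": {
  "deltas": [
    [[0, 0.02, 0], [0, 0, 0], 24],
    [[0, 0.0385, 0], [0, 0, 0], 24],
    [[0, 0.0385, -0.06], [0, 0, 0], 24],
    [[0, 0.0385, -0.15], [0, 0, 0], 24],
    [[0, 0.0385, -0.22], [0, 0, 0], 24],
    [[0, 0.0385, -0.29], [0, 0, 0], 24],
    [[0, 0.0385, -0.35], [0, 0, 0], 24],
    [[0, 0.0385, -0.4], [0, 0, 0], 24],
    [[0, 0.0385, -0.44], [0, 0, 0], 24],
    [[0, 0.0385, -0.45], [0, 0, 0], 24],
    [[0, 0.0385, -0.45], [0, 0, 0], 24]
  ]
}}

```text
time_s: 18.92
eef_pos: [0.4686, 0.2032, 0.054]
tcp_rot: [0.707, -0.003, 0.005, -0.707]
contact_force: [0.5, 0.1, -0.6]
width: 0.36
```

```bash
python3 - <<'E'
from h import *
print(bot.get_obs()["eef_pos"])
for n in("wrist","side"):
    i,d=bot.grab_frame(n);cv2.imwrite(f"pics/{n}8.png",i)
    if n=="side": cv2.imwrite("pics/side8z.png",cv2.resize(i[100:300,320:480],None,fx=3,fy=3,interpolation=cv2.INTER_CUBIC))
E
```

```text
[0.46860819 0.20316827 0.05397184]
```

View pics/wrist8.png

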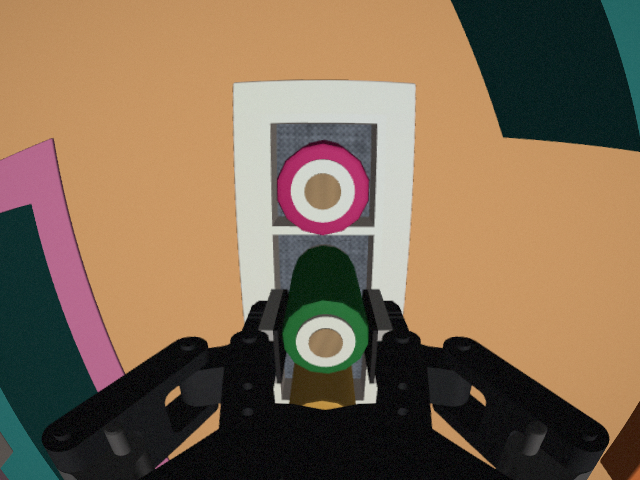

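View pics/side8z.png

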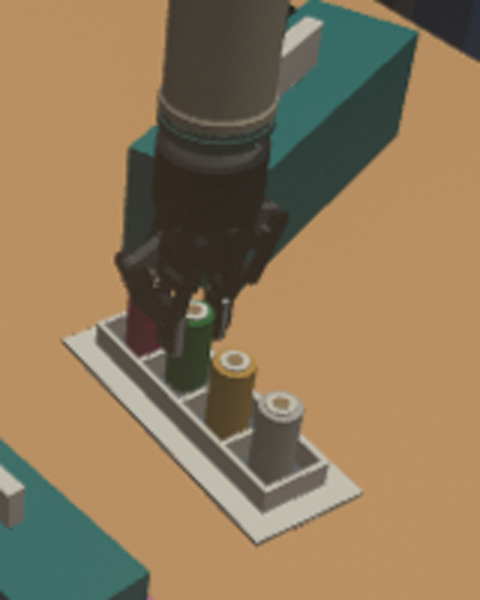

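The spool is inside its pocket and clear of the walls, so I'll make the last lowering.

{"op": "drive_tool", "data": {
  "deltas": [
    [[0, 0, -0.01], [0, 0, 0], 24],
    [[0, 0, -0.02], [0, 0, 0], 24],
    [[0, 0, -0.03], [0, 0, 0], 24],
    [[0, 0, -0.036], [0, 0, 0], 24],
    [[0, 0, -0.04], [0, 0, 0], 24],
    [[0, 0, -0.043], [0, 0, 0], 24],
    [[0, 0, -0.044], [0, 0, 0], 24],
    [[0, 0, -0.044], [0, 0, 0], 24]
  ]
}}

```text
time_s: 20.02
eef_pos: [0.4688, 0.2032, 0.0456]
tcp_rot: [-0.707, 0.003, -0.006, 0.707]
contact_force: [0.0, -0.5, 0.5]
width: 0.363
```

{"op": "drive_tool", "data": {
  "deltas": [
    [[0, 0, -0.003], [0, 0, 0], 24],
    [[0, 0, -0.006], [0, 0, 0], 24],
    [[0, 0, -0.006], [0, 0, 0], 24]
  ]
}}

```text
time_s: 20.4
eef_pos: [0.469, 0.2032, 0.0454]
tcp_rot: [-0.707, 0.002, -0.006, 0.707]
contact_force: [-1.1, -0.9, 11.9]
width: 0.365
```

On the floor (12 N reaction). I'll ease the load off, open slowly and rise.

{"op": "drive_tool", "data": {
  "deltas": [
    [[0, 0, 0.003], [0, 0, 0], 24],
    [[0, 0, 0.002], [0, 0, 0], 32],
    [[0, 0, 0.002], [0, 0, 0], 36],
    [[0, 0, 0.002], [0, 0, 0], 42],
    [[0, 0, 0.002], [0, 0, 0], 50],
    [[0, 0, 0.002], [0, 0, 0], 60],
    [[0, 0, 0.002], [0, 0, 0], 60],
    [[0, 0, 0.06], [0, 0, 0], 60],
    [[0, 0, 0.2], [0, 0, 0], 60],
    [[0, 0, 0.4], [0, 0, 0], 60],
    [[0, 0, 0.6], [0, 0, 0], 60],
    [[0, 0, 0.8], [0, 0, 0], 60],
    [[0, 0, 0.8], [0, 0, 0], 60]
  ]
}}

```text
time_s: 22.02
eef_pos: [0.471, 0.2041, 0.2091]
tcp_rot: [-0.706, 0.0, -0.008, 0.708]
contact_force: [-0.7, 0.4, -0.4]
width: 0.706
```

```bash
python3 - <<'E'
from h import *
print(bot.get_obs()["eef_pos"])
for n in("wrist","side"):
    i,d=bot.grab_frame(n);cv2.imwrite(f"pics/{n}9.png",i)
    if n=="side": cv2.imwrite("pics/side9z.png",cv2.resize(i[130:370,230:470],None,fx=2.5,fy=2.5,interpolation=cv2.INTER_CUBIC))
c,R,t=cam("wrist");np.savez("pics/w9.npz",R=R,t=t)
E
```

```text
[0.47098407 0.20413466 0.20914184]
```

View pics/wrist9.png

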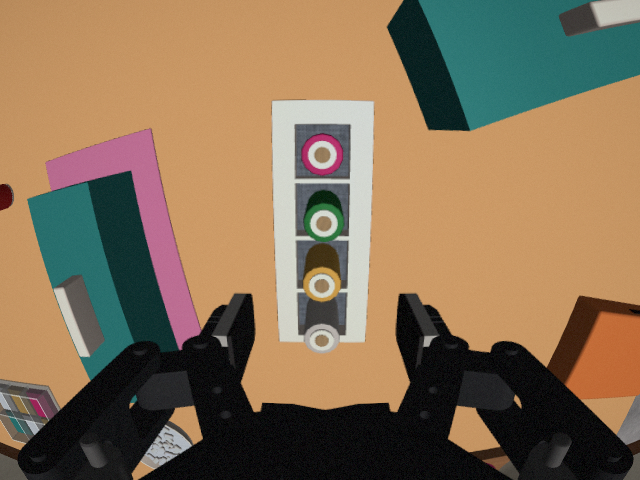

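View pics/side9z.png

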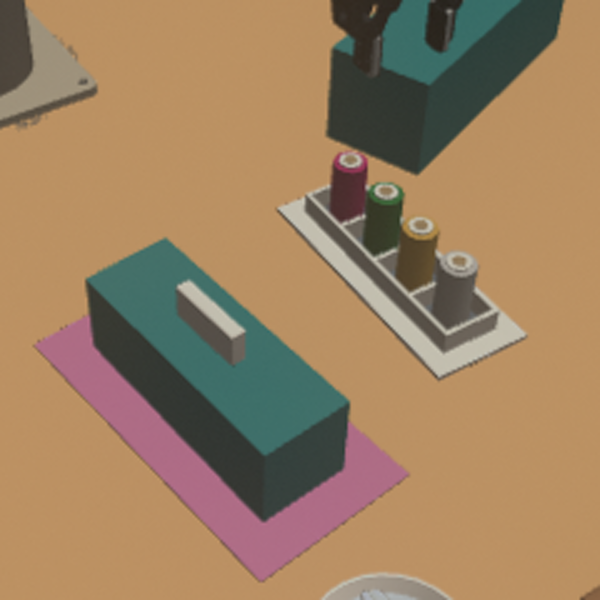

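The spool stands upright in the pocket at wrist (324,223), in line with the others. The cover sits flat on the mat. Last, a numeric check.

```bash
python3 - <<'E'
from h import *
c,R,t=cam("wrist");o=-R.T@t
def wr(x,y,z):
    a=np.array([x-c["cx"],y-c["cy"]])/c["fx"];th=np.hypot(*a);d=R.T@np.append(a/th*np.sin(th),np.cos(th))
    return (o+d*(z-o[2])/d[2])[:2].round(4)
print("green",wr(324,223,.076),"magenta",wr(322,155,.076),"gold",wr(322,285,.076),"pocket",wr(323,210,.028))
i,d=bot.grab_frame("side");P=pts("side",d)
hsv=cv2.cvtColor(i,cv2.COLOR_BGR2HSV)
for nm,(u,v) in dict(green=(384,206),gold=(398,220),magenta=(370,194)).items():
    q=P[v-4:v+5,u-5:u+6].reshape(-1,3);print(nm,np.percentile(q[:,2],90).round(4))
i7=cv2.imread("pics/top7.png");h7=cv2.cvtColor(i7,cv2.COLOR_BGR2HSV)
m=np.zeros((480,640),np.uint8);s=np.s_[140:265,310:375];m[s]=(h7[s][...,0]>80)&(h7[s][...,0]<100)&(h7[s][...,1]>100)
k=max(cv2.findContours(m,0,1)[0],key=cv2.contourArea)[:,0]
print("cover",cv2.minAreaRect(np.array([ray("top",*p,.083)[:2] for p in k],np.float32)))
m=np.zeros((480,640),bool);s=np.s_[230:320,260:370];m[s]=(hsv[s][...,0]>80)&(hsv[s][...,0]<100)&(hsv[s][...,1]>100)&(P[s][...,2]>.075)
q=P[m];A=np.c_[q[:,:2]-q[:,:2].mean(0),np.ones(len(q))];print("cover top plane",np.linalg.lstsq(A,q[:,2],rcond=None)[0].round(4))
o=bot.get_obs();print(o["contact_force"],np.abs(o["qvel"]).max(),o["time_s"])
E
```

```text
green [0.4642 0.2029] magenta [0.4132 0.202 ] gold [0.5148 0.2006] pocket [0.4643 0.2019]
green 0.0776
gold 0.0779
magenta 0.0777
cover ((0.5411616563796997, -0.019280318170785904), (0.22735437750816345, 0.0799565315246582), 6.56788444519043)
cover top plane [ 0.2953 -0.8854  0.0869]
[ 0.30447362  0.0102244  -0.97973501] 0.021314506812579445 22.175
```

The plane fit came out wrong, probably because the mask took in side-wall pixels. I'll redo it with hand-picked points on the top face.

```bash
python3 - <<'E'
from h import *
i,d=bot.grab_frame("side");P=pts("side",d)
# crop scale 2.5 offset (230,130)
for u,v in((130,275),(165,255),(150,290),(270,430),(310,405),(290,360),(230,385)):
    x,y=int(230+u/2.5),int(130+v/2.5);print(np.median(P[y-2:y+3,x-2:x+3].reshape(-1,3),0).round(4))
E
```

```text
[ 0.4499 -0.0392  0.0838]
[ 0.444  -0.0035  0.083 ]
[ 0.4736 -0.0344  0.0835]
[ 0.643  -0.0299  0.0829]
[0.6393 0.0066 0.0836]
[0.5945 0.0191 0.0834]
[ 0.5923 -0.0325  0.0828]
```

The cover's top is level at 83 mm, which is the 3 mm mat plus its 80 mm height. Handing in.

```bash
python3 -c "
from bench import bot
print(bot.hand_in())"
```

```text
the job is handed in; nothing more can be done
None
```

I moved the smaller teal cover onto the pink mat and stood the green spool in the empty pocket, then handed the job in at about 22 s of the 61 s allowed. The hand-in gave no verdict, so these are my own last checks:

- **Cover:** its centre is about 2 mm from the mat's centre, and its top is level at 83 mm across seven points. That matches the 3 mm mat plus the 80 mm cover.
- **Spool:** it is about 1 mm from the pocket centre in the wrist view and stands upright. I felt it touch the floor at about 12 N before letting go, and its top is level with the neighbouring spools.
- **Gripper:** it was open and about 13 cm above the spools, touching nothing.

**Disagreements:** the top and wrist cameras differed by 2 to 4 mm in x, well inside the 15 mm tolerance. My first plane fit of the cover top gave a meaningless slope, probably because it included side-wall pixels, so I used the seven-point reading instead.

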